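# Hang the vial carrier on the tilted viewing stand

## Robot

A 6-joint arm with a two-finger parallel gripper is mounted at the origin on the work surface. World frame = base frame: x ahead of the robot, y to its left, z up, the work surface at z = 0. Lengths are in mm, angles in rad, forces in N, time in s.
With the tool pointing down it reaches from about 400 to 925 mm from the base axis. Payload 3.4 kg.
Tool frame: the origin (TCP) lies at the very end of the fingers, on their centre line; the grasp point (between the pads) lies 19 mm behind it; z points along the fingers, y is the line along which they close (so a half turn about z gives the same grasp; the last joint's range is limited). The gripper opens to 85 mm and grips with 20 to 120 N. Pads are 22 mm wide; open, the fingers measure 114 mm over their backs; the gripper's body (76 mm by 85 mm) begins 54 mm behind the grasp point. The pads swing forward as they close: fully open they stand 13 mm farther back than shut.
Start: joints at [-1.343, 0.307, 1.506, -0, 1.328, -0.073], TCP at [170.339, -549.195, 231.305] pointing down, gripper open.
Joint ranges: [-3.12, 3.12], [-1.05, 2.28], [0.14, 2.33], [-1.42, 4.57], [0.1, 2.73], [-2.68, 2.68]. Speed limits (rad/s): [2.57, 2.57, 3.14, 3.14, 3.14, 3.14].

## Interface

Orientations are given as a rotation vector (axis times angle).
In Python, from rig import env gives the robot as it stands. The module is installed in compiled form; this text tells all that it offers.
- The arm moves only by the tool jog_arm, never from a script. Its argument "increments" is a list of rows, each an object with "delta_pos": the shift along the tool's x, y, z in mm, a list of three; "yaw": the turn about the tool's z in degrees; "gripper": the closure, from 0 (fully open) to 1 (shut). In form: [{"delta_pos": [x, y, z], "yaw": yaw, "gripper": gripper}, ...]. A call has 1 to 20 rows; each row is the pose to reach, as a shift and turn from the pose commanded when the call began, along the tool's axes at that moment; what a row does not reach only later rows make up. A row lasts 1/12 s, in which the tool goes at most 41.7 mm and 7.16 degrees, less where a joint would pass 70% of its speed; a pose out of reach is approached as far as the arm can. A call with a gripper value outside its range is refused whole. The fingers move at their own pace and stop on an object; "squeeze" is the grip in N (left out, the last holds). Time passes only in rows, so rows that repeat a pose let the fingers close. It gives the time, the measured TCP pose, the force, the opening and the grip force at its end, in the units of the state.
- env.state(): the state, without advancing time (a new reading comes with each control period).
- env.grab_frame(name): name is "scene" or "top"; returns a dict with "img" (480x640x3 uint8, red, green, blue), "mtx" (3x3 intrinsics, pixels), "k1" (the pictures are not rectified: a ray, as slopes to the right and down, at radius r is drawn at 1 + k1 r^2 times it, then the intrinsics apply), "R" (3x3) and "t" (3): a world point X has camera coordinates R X + t. Camera axes: x right, y down, z forward; pixel columns grow to the right and rows downward; lengths in mm; the calibration is good to about 2 mm. A picture is of the moment at which its call begins. There is no depth.
- env.hand_in(): hands the job in; it is judged then, once.
The state is a dict: "time": time; "joints": joint angles; "qvel": joint speeds; "joint_torque": joint torques, N m; "eef_pos": TCP position; "ee_rot": TCP orientation; "contact_force": force on the tool from outside, world axes, zero at the start; "ft_torque": the same for the moment, N m; "gripper_width": finger opening in mm; "grip_force": force on a finger pad.
Only numpy, scipy, OpenCV 4.12 (cv2) and the standard library are available. Lean on these libraries where they do the work, as an engineer would, in place of code of your own. Each camera call takes 0.05 s, during which the arm holds its last target. There are 200 camera calls.

## Task

Pick up the orange vial carrier by its black grip and hang it on the tilted viewing stand: both steel pegs through the carrier's two holes, its vials on the lower side, its underside flush on the panel all over. Lower it on, do not drop it, then let go, and leave everything else on the bench where it stands.

Things in the scene. Friction and masses are not known exactly. Their poses are not given: they have to be found in the camera images.
- plate_grip (a point): Grasp point on the black grip of the carrier, an orange plate 100 (x) x 200 (y) x 10 mm, 0.35 kg, flat on the bench at first. Point: mid-plate, 40 mm above its underside; z out of the plate top. Grip: block 14 mm thick (x, close on this), 56 long (y), its top 15 mm above the point, upright on the plate. Four vials, 20 mm wide, to 54 mm above the underside, at x -30, y -76, -52, 52, 76 mm.
- hole_left (a point): Centre of the carrier's +y hole at its underside: x +30, y +70, z -40 mm from plate_grip in the carrier's axes. A round through hole 11.5 mm wide, 10 mm deep.
- hole_right (a point): Centre of the carrier's -y hole at its underside: x +30, y -70, z -40 mm from plate_grip in the carrier's axes. A round through hole 11.5 mm wide, 10 mm deep.
- panel: Fixed face of the viewing stand: white, blue rim, 150 (x, up the slope, away from the robot) x 250 mm (y, left), 30 degrees from level. Origin: centre of the face, 72 mm above the bench; z out of the face. Two 8 mm pegs (see points) stand out along z by 30 mm, the last 10 mm tapering to 3 mm. When the carrier hangs right its axes match these and plate_grip is 40 mm out along z.
- peg_left (a point): Foot of the +y peg on the panel's face (x = +30, y = +70 mm of the panel); goes with the carrier's hole_left.
- peg_right (a point): Foot of the -y peg on the panel's face (x = +30, y = -70 mm of the panel); goes with hole_right.
- small_jar: Bystander: small clear jar with a white lid, 36 mm across, 50 mm tall; origin under its centre.
- sample_bottle: Bystander: white bottle with a green cap, 64 mm across, 150 mm tall; origin under its centre.
- beaker: Bystander: glass beaker, 76 mm across, 90 mm tall; origin under its centre.
- amber_jar: Bystander: amber jar with a black lid, 60 mm across, 90 mm tall; origin under its centre.
- screwdriver: Bystander: screwdriver, 180 mm long, lying on the bench along its x.
- spare_plate: Bystander: empty blue carrier plate 100 x 200 x 10 mm without a grip or vials, lying flat; origin at the centre of its underside.
There are look-alikes about, which are no part of the job. What is meant by the part that bears plate_grip is not blue, and is the smaller of those in its own colour.

How it is judged:
By the outcome, as a careful person would: the job done as asked, in the order asked, and still so for the second after the job is handed in, with the robot touching nothing.
It also fails if it takes over 43 s, if anything falls off the work surface, if the arm or the gripper's body presses on something with over 40 N, if the wrist force passes 120 N, or if a joint passes its speed limit or range.

## Working session

There is one attempt and no reset: what is moved stays moved. The work goes in short steps, Python scripts to look and compute and a tool call to move; the robot and the scene stay as the last step left them, time stands still between calls to the robot, and variables do not carry over. Pictures are saved under pics/ and viewed, at most 10 in all, crops included, and the job is handed in when it is done.

Besides the shell and the picture viewer there is one more tool, called as name(argument=value, ...), one argument or row to a line, values as JSON. jog_arm: Moves the arm, as the interface text tells. Its arguments: {"type":"object","properties":{"increments":{"type":"array"},"squeeze":{"type":"number"}},"required":["increments"]}

```bash
mkdir -p pics
cat > h.py <<'E'
from rig import env
import numpy as np, cv2
from scipy.spatial.transform import Rotation as Rn
def snap(n,name,crop=None,scale=1):
    f=env.grab_frame(n); im=f["img"][:,:,::-1].copy()
    np.savez(f"{name}.npz",**f)
    if crop: x0,y0,x1,y1=crop; im=cv2.resize(im[y0:y1,x0:x1],None,fx=scale,fy=scale,interpolation=cv2.INTER_CUBIC)
    cv2.imwrite(f"pics/{name}.png",im); return f
def ray(f,u,v):
    k=float(f["k1"]); m=f["mtx"]
    p=cv2.undistortPoints(np.array([[[u,v]]],float),m,np.array([k,0,0,0]))[0,0]
    R=f["R"]; return -R.T@f["t"], R.T@np.array([p[0],p[1],1])
def atz(f,u,v,z):
    c,d=ray(f,u,v); return c+d*(z-c[2])/d[2]
def proj(f,X):
    return cv2.projectPoints(np.atleast_2d(np.array(X,float)),cv2.Rodrigues(f["R"])[0],np.array(f["t"],float),f["mtx"],np.array([float(f["k1"]),0,0,0]))[0][:,0]
E
python3 - <<'E'
from h import *
for n in("scene","top"):
    f=snap(n,n+"0"); print(n,f["mtx"],f["k1"],-f["R"].T@f["t"],f["R"])
print(env.state())
E
```

```text
scene [[579.71120393   0.         318.49263637]
 [  0.         579.71120393 236.59327008]
 [  0.           0.           1.        ]] -0.04195187888026946 [1636.9009074   612.21621724 1020.27357127] [[-0.46070257  0.88754651  0.00378664]
 [ 0.52762399  0.27730173 -0.80294251]
 [-0.71369887 -0.36791976 -0.59604445]]
top [[481.93529747   0.         316.54127934]
 [  0.         481.93529747 235.59395095]
 [  0.           0.           1.        ]] -0.11331678020513838 [ 297.61592367   12.0284723  1199.4749242 ] [[ 1.64989630e-02 -9.99863839e-01 -2.95431950e-04]
 [-9.82284483e-01 -1.61537182e-02 -1.86698291e-01]
 [ 1.86668098e-01  3.37052643e-03 -9.82417254e-01]]
{'time': 0.1, 'joints': array([-1.34348150e+00,  3.07525017e-01,  1.50755995e+00, -4.50548669e-05,
        1.32842420e+00, -7.34959411e-02]), 'qvel': array([ 0.00095805, -0.00169617, -0.004288  , -0.00050494,  0.00040953,
        0.00115332]), 'joint_torque': array([ 2.39002657e-04, -4.58528817e+01, -2.52608263e+01, -9.10478639e-05,
        5.51747813e-03,  2.19203855e-06]), 'eef_pos': array([ 170.18693767, -548.56181484,  230.45131642]), 'ee_rot': array([-3.10423686e+00, -4.70463985e-01,  2.99606167e-04]), 'contact_force': array([-0.92701858, -0.18188218,  0.11887633]), 'ft_torque': array([ 0.04447767, -0.01384816, -0.03027407]), 'grip_force': 0.0, 'gripper_width': 85.34857335457836}
```

View pics/scene0.png

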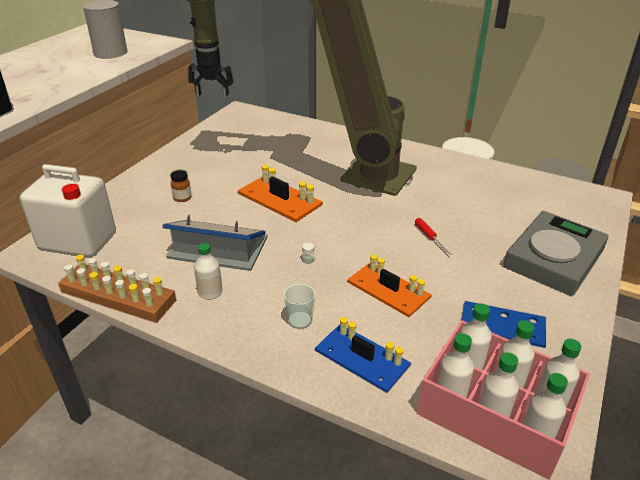

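View pics/top0.png

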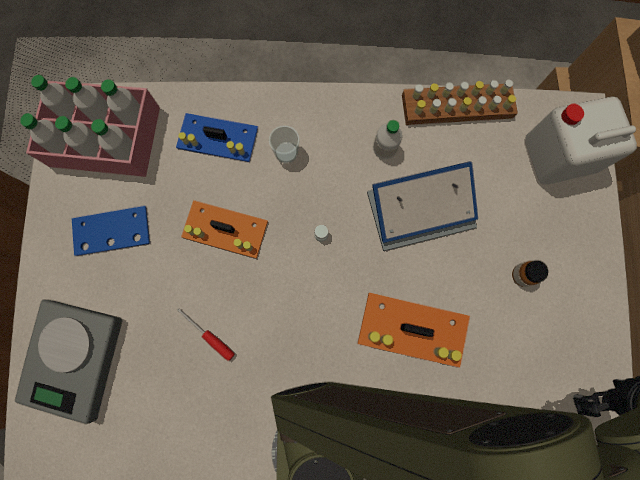

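Candidates seen in the images:
- Top view: orange carriers at (225,230) and (414,329, larger), and a blue carrier with grip at (217,137).
- Scene view: the same small orange one at (390,285), plus the brown vial rack at (117,288).

I choose the small orange one, and next check it close up along with the panel.

Run:
```python
from h import *
t=np.load("top0.npz")["img"][:,:,::-1]; s=np.load("scene0.npz")["img"][:,:,::-1]
def c(im,x,y,w=100,h=75): return cv2.resize(im[y:y+h,x:x+w],(400,300),interpolation=cv2.INTER_CUBIC)
a=np.vstack([np.hstack([c(t,175,192),c(t,360,155,132,99)]),np.hstack([c(s,340,250),c(s,160,210,112,84)])])
cv2.imwrite("pics/m1.png",a)
```

```text
(no output)
```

View pics/m1.png

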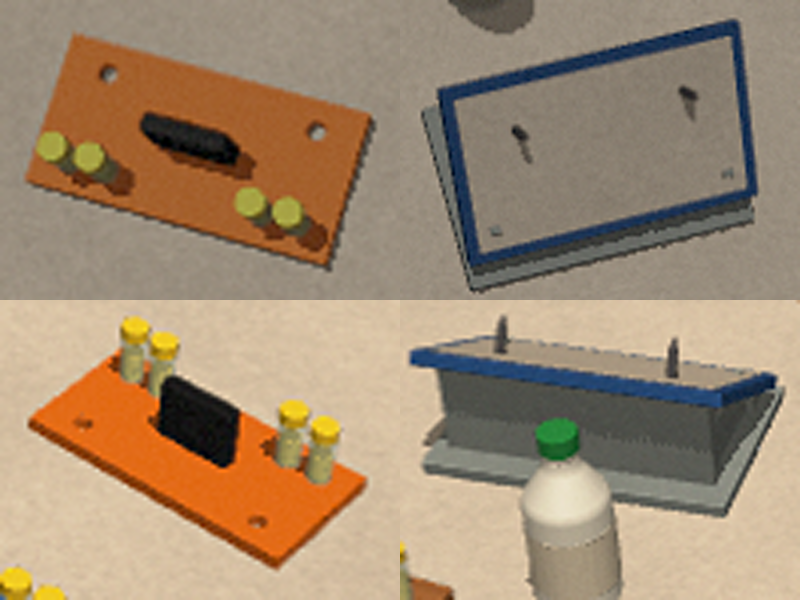

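The close crop confirms the small orange carrier: vials on the robot side, holes at top-view (202,210) and (254,225). The panel's face corners and both pegs are visible. Next I fit the poses.

Run:
```python
from h import *
from scipy.optimize import least_squares
T=np.load("top0.npz");S=np.load("scene0.npz")
def up(P,x0,y0,ox,oy,s): return np.array([[(x-ox+.5)/s-.5+x0,(y-oy+.5)/s-.5+y0] for x,y in P])
def fit(Xl,groups,tilt,z,guess,name):
    def W(p,X):return (Rn.from_euler('z',p[2])*Rn.from_euler('y',-tilt)).apply(X)+[p[0],p[1],z]
    f=lambda p:np.concatenate([(proj(F,W(p,X))-uv).ravel() for F,X,uv in groups])
    r=least_squares(f,guess,loss='soft_l1'); print(name,r.x[:2].round(1),np.degrees(r.x[2]).round(2)); print(f(r.x).reshape(-1,2).round(1).tolist()); return r.x,lambda X:W(r.x,X)
# carrier, origin underside centre
Xc=np.array([[50,100,10],[50,-100,10],[-50,-100,10],[-50,100,10],[30,70,10],[30,-70,10],[-30,76,54],[-30,52,54],[-30,-52,54],[-30,-76,54]],float)
ct=up([(74,35),(373,117),(328,267),(27,180),(108,73),(317,131),(53,146),(90,157),(251,203),(288,212)],175,192,0,0,4)
Xs=np.array([[50,100,10],[50,-100,10],[-50,100,10],[30,70,10],[30,-70,10],[-30,76,54],[-30,52,54],[-30,-52,54],[-30,-76,54]],float)
cs=up([(275,557),(30,423),(366,481),(258,521),(84,422),(325,425),(293,408),(165,341),(134,323)],340,250,0,300,4)
gt=(T,Xc,ct);gs=(S,Xs,cs)
g0=atz(T,225,230,10); g0=[g0[0],g0[1],-.25]
for n,g in(("top",[gt]),("scene",[gs]),("both",[gt,gs])): c,_=fit(0,g,0,0,g0,"carrier "+n)
Xp=np.array([[75,125,0],[75,-125,0],[-75,-125,0],[-75,125,0]],float)
tp=up([(438,88),(738,20),(757,192),(472,268)],360,155,400,0,400/132)
Xq=np.array([[75,-125,0],[75,125,0],[-75,125,0],[30,-70,30],[30,70,30]],float)
sp=up([(411,350),(720,390),(775,375),(502,316),(673,338)],160,210,400,300,400/112)
p0=atz(T,425,205,72);p0=[p0[0],p0[1],.2]
for n,g in(("top",[(T,Xp,tp)]),("scene",[(S,Xq,sp)]),("both",[(T,Xp,tp),(S,Xq,sp)])):
    p,W=fit(0,g,np.pi/6,72,p0,"panel "+n)
P=np.array([[30,70,0],[30,70,30],[30,-70,0],[30,-70,30]],float)
print("pegs in crop", ((proj(T,W(P))-[360,155]+.5)*400/132-.5+[400,0]).round(0).tolist())
```

```text
carrier top [537.9 249.9] -14.72
[[0.3, -0.4], [-0.2, -0.5], [-0.5, -0.3], [-0.3, 0.1], [0.3, 0.4], [0.2, 0.3], [0.0, 0.2], [-0.1, 0.0], [0.0, -0.1], [0.2, 0.3]]
carrier scene [536.9 252.3] -14.54
[[0.5, 0.5], [-0.2, -1.4], [0.0, -0.7], [-0.4, -0.2], [-0.2, 0.2], [0.0, 0.1], [0.2, 0.3], [-0.3, -0.1], [0.3, 0.6]]
carrier both [537.5 251. ] -14.63
[[-0.2, -0.2], [-0.7, -0.5], [-0.9, -0.2], [-0.7, 0.4], [-0.1, 0.6], [-0.3, 0.4], [-0.4, 0.4], [-0.5, 0.2], [-0.4, 0.0], [-0.2, 0.4], [-0.1, 0.5], [-0.7, -1.4], [-0.6, -0.6], [-1.1, -0.2], [-0.7, 0.2], [-0.6, 0.2], [-0.4, 0.3], [-0.8, -0.1], [-0.2, 0.6]]
panel top [ 599.5 -250.8] 15.22
[[-0.1, 0.8], [0.2, -0.8], [0.5, 0.4], [-0.6, -0.5]]
panel scene [ 596.4 -251.5] 15.14
[[-0.9, -0.1], [0.3, 0.5], [0.3, -0.4], [0.0, -0.1], [0.1, 0.0]]
panel both [ 598.3 -250.7] 15.25
[[-0.1, 1.3], [0.2, -0.3], [0.5, 0.8], [-0.6, 0.0], [-1.2, 0.3], [0.2, 1.0], [0.2, -0.1], [-0.2, 0.3], [-0.0, 0.4]]
pegs in crop [[514.0, 130.0], [525.0, 139.0], [681.0, 89.0], [696.0, 97.0]]
```

```bash
cat >> h.py <<'E'
def go(x,y,z,yaw):
    "tool-frame shift and yaw(deg) taking the measured tool to world (x,y,z), tool x heading yaw, pointing down"
    s=env.state(); R=Rn.from_rotvec(s["ee_rot"]).as_matrix()
    y0=np.degrees(np.arctan2(R[1,0],R[0,0]))
    print("delta",(R.T@(np.array([x,y,z])-s["eef_pos"])).round(1),"yaw",round((y0-yaw+180)%360-180,2),"| pos",s["eef_pos"].round(1),"hd",y0.round(2),"tilt",np.degrees(np.arccos(-R[2,2])).round(2),"F",s["contact_force"].round(1),"w",round(s["gripper_width"],1),"gf",round(s["grip_force"],1),"t",round(s["time"],2),"j",s["joints"].round(2))
E
python3 - <<'E'
from h import *
go(600,-250,230,-14.63); go(537.5,251,130,-14.63)
E
```

```text
delta [ 499.  -157.8    0.8] yaw 31.87 | pos [ 170.2 -548.6  230.5] hd 17.24 tilt 0.11 F [-0.9 -0.2  0.1] w 85.3 gf 0.0 t 0.1 j [-1.34  0.31  1.51 -0.    1.33 -0.07]
delta [ 587.7 -654.6  101.8] yaw 31.87 | pos [ 170.2 -548.6  230.5] hd 17.24 tilt 0.11 F [-0.9 -0.2  0.1] w 85.3 gf 0.0 t 0.1 j [-1.34  0.31  1.51 -0.    1.33 -0.07]
```

jog_arm(
  increments=[
    {"delta_pos": [499,-158,0],"yaw": 0,"gripper": 0},
    {"delta_pos": [499,-158,0],"yaw": 0,"gripper": 0},
    {"delta_pos": [499,-158,0],"yaw": 0,"gripper": 0},
    {"delta_pos": [499,-158,0],"yaw": 10,"gripper": 0},
    {"delta_pos": [499,-158,0],"yaw": 10,"gripper": 0},
    {"delta_pos": [499,-158,0],"yaw": 20,"gripper": 0},
    {"delta_pos": [499,-158,0],"yaw": 20,"gripper": 0},
    {"delta_pos": [499,-158,0],"yaw": 32,"gripper": 0},
    {"delta_pos": [499,-158,0],"yaw": 32,"gripper": 0},
    {"delta_pos": [499,-158,0],"yaw": 32,"gripper": 0},
    {"delta_pos": [499,-158,0],"yaw": 32,"gripper": 0},
    {"delta_pos": [499,-158,0],"yaw": 32,"gripper": 0},
    {"delta_pos": [499,-158,0],"yaw": 32,"gripper": 0},
    {"delta_pos": [499,-158,0],"yaw": 32,"gripper": 0},
    {"delta_pos": [499,-158,0],"yaw": 32,"gripper": 0},
    {"delta_pos": [499,-158,0],"yaw": 32,"gripper": 0},
  ],
)

```text
time: 1.43
eef_pos: [599.4, -250.2, 230.5]
ee_rot: [3.116, -0.402, -0.003]
contact_force: [0.1, -0.1, 0.1]
gripper_width: 85.5
grip_force: 0.0
```

Run:
```python
from h import *
go(537.5,251,130,-14.63)
```

```text
delta [-187.  -469.1  100.7] yaw -0.09 | pos [ 599.4 -250.2  230.5] hd -14.72 tilt 0.12 F [ 0.1 -0.1  0.1] w 85.5 gf 0.0 t 1.43 j [-0.46  0.41  1.34 -0.    1.39  1.37]
```

jog_arm(
  increments=[
    {"delta_pos": [-187,-469,30],"yaw": 0,"gripper": 0},
    {"delta_pos": [-187,-469,30],"yaw": 0,"gripper": 0},
    {"delta_pos": [-187,-469,30],"yaw": 0,"gripper": 0},
    {"delta_pos": [-187,-469,30],"yaw": 0,"gripper": 0},
    {"delta_pos": [-187,-469,30],"yaw": 0,"gripper": 0},
    {"delta_pos": [-187,-469,30],"yaw": 0,"gripper": 0},
    {"delta_pos": [-187,-469,30],"yaw": 0,"gripper": 0},
    {"delta_pos": [-187,-469,30],"yaw": 0,"gripper": 0},
    {"delta_pos": [-187,-469,30],"yaw": 0,"gripper": 0},
    {"delta_pos": [-187,-469,30],"yaw": 0,"gripper": 0},
    {"delta_pos": [-187,-469,30],"yaw": 0,"gripper": 0},
    {"delta_pos": [-187,-469,30],"yaw": 0,"gripper": 0},
    {"delta_pos": [-187,-469,30],"yaw": 0,"gripper": 0},
    {"delta_pos": [-187,-469,100],"yaw": 0,"gripper": 0},
    {"delta_pos": [-187,-469,100],"yaw": 0,"gripper": 0},
    {"delta_pos": [-187,-469,100],"yaw": 0,"gripper": 0},
    {"delta_pos": [-187,-469,100],"yaw": 0,"gripper": 0},
  ],
)

```text
time: 2.85
eef_pos: [537.4, 248.6, 130.1]
ee_rot: [3.113, -0.406, -0.006]
contact_force: [0.4, 0.3, 1.0]
gripper_width: 85.5
grip_force: 0.0
```

Run:
```python
from h import *
go(537.5,251,18,-14.63)
snap("scene","s2",(320,170,480,290),5)
```

```text
delta [-1.000e-01 -2.800e+00  1.121e+02] yaw -0.23 | pos [537.4 248.6 130.1] hd -14.86 tilt 0.28 F [0.4 0.3 1. ] w 85.5 gf 0.0 t 2.85 j [ 0.36  0.42  1.6  -0.    1.12  2.19]
```

View pics/s2.png

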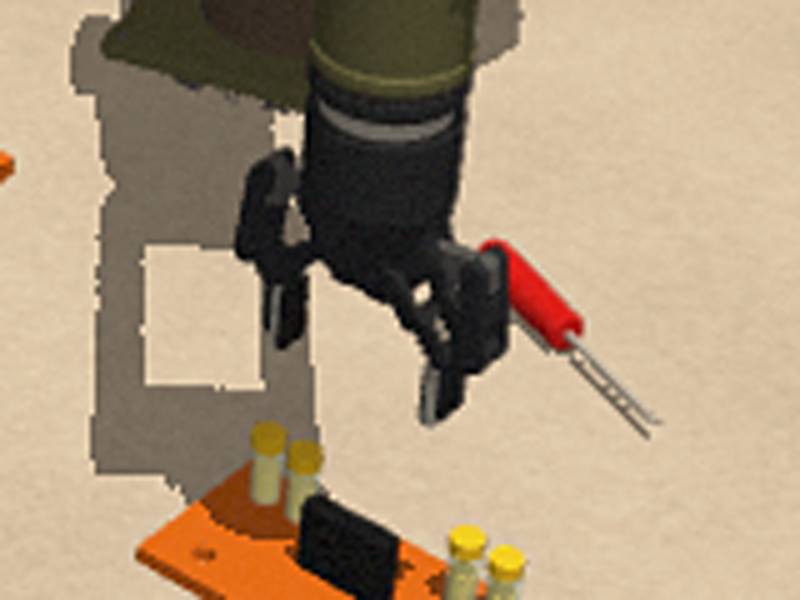

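Picture shows the open gripper above the black grip, with its fingers either side of it along the carrier's y. The vials are clear of the fingers. I grip on the 56 mm length, so the carrier can later pivot about y to the 30° tilt that yaw alone cannot give.

jog_arm(
  increments=[
    {"delta_pos": [0,0,35],"yaw": 0,"gripper": 0},
    {"delta_pos": [0,0,70],"yaw": 0,"gripper": 0},
    {"delta_pos": [0,0,100],"yaw": 0,"gripper": 0},
    {"delta_pos": [0,0,112],"yaw": 0,"gripper": 0},
    {"delta_pos": [0,0,112],"yaw": 0,"gripper": 0},
    {"delta_pos": [0,0,112],"yaw": 0,"gripper": 0},
    {"delta_pos": [0,0,112],"yaw": 0,"gripper": 0.2},
    {"delta_pos": [0,0,112],"yaw": 0,"gripper": 0.3},
    {"delta_pos": [0,0,112],"yaw": 0,"gripper": 0.5},
    {"delta_pos": [0,0,112],"yaw": 0,"gripper": 0.5},
    {"delta_pos": [0,0,112],"yaw": 0,"gripper": 0.5},
    {"delta_pos": [0,0,112],"yaw": 0,"gripper": 0.5},
    {"delta_pos": [0,0,112],"yaw": 0,"gripper": 0.5},
  ],
  squeeze=30,
)

```text
time: 3.98
eef_pos: [540.7, 251.3, 21.7]
ee_rot: [-3.114, 0.404, -0.007]
contact_force: [-0.4, -0.8, 6.8]
gripper_width: 55.3
grip_force: 33.0
```

Run:
```python
from h import *
go(537.5,251,18,-14.63)
```

```text
delta [-3.1  1.1  3.6] yaw -0.14 | pos [540.7 251.3  21.7] hd -14.77 tilt 0.27 F [-0.4 -0.8  6.8] w 55.3 gf 33.0 t 3.98 j [ 0.36  0.55  1.7  -0.    0.88  2.19]
```

jog_arm(
  increments=[
    {"delta_pos": [0,0,-10],"yaw": 0,"gripper": 0.5},
    {"delta_pos": [0,0,-30],"yaw": 0,"gripper": 0.5},
    {"delta_pos": [0,0,-60],"yaw": 0,"gripper": 0.5},
    {"delta_pos": [0,0,-95],"yaw": 0,"gripper": 0.5},
    {"delta_pos": [0,0,-130],"yaw": 0,"gripper": 0.5},
    {"delta_pos": [0,0,-165],"yaw": 0,"gripper": 0.5},
    {"delta_pos": [0,0,-190],"yaw": 0,"gripper": 0.5},
    {"delta_pos": [0,0,-190],"yaw": 0,"gripper": 0.5},
    {"delta_pos": [0,0,-190],"yaw": 0,"gripper": 0.5},
    {"delta_pos": [0,0,-190],"yaw": 0,"gripper": 0.5},
  ],
)

```text
time: 4.82
eef_pos: [537.5, 250.3, 208.4]
ee_rot: [3.115, -0.403, -0.003]
contact_force: [-0.1, 0.0, -3.8]
gripper_width: 55.6
grip_force: 33.1
```

Run:
```python
from h import *
go(537.5,251,208,15.2)
snap("scene","s3",(300,140,460,260),5)
```

```text
delta [-0.2 -0.7  0.4] yaw -29.96 | pos [537.5 250.3 208.4] hd -14.76 tilt 0.13 F [-0.1  0.  -3.8] w 55.6 gf 33.1 t 4.82 j [0.36 0.35 1.5  0.   1.29 2.19]
```

View pics/s3.png

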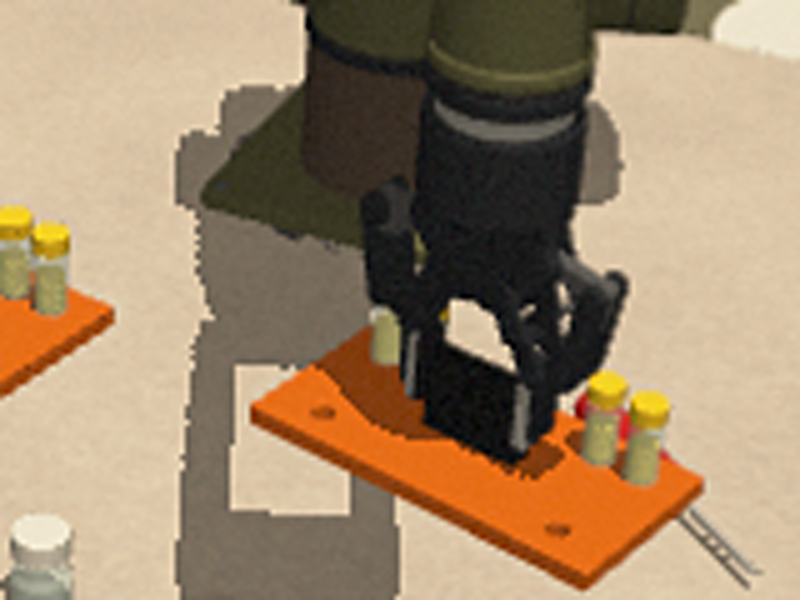

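Carrier is held level, vials on the robot side, well gripped. Now I carry it over to the stand.

Run:
```python
from h import *
go(565,-260,215,15.2)
```

```text
delta [157.  486.2  -6.9] yaw -29.96 | pos [537.1 250.1 207.5] hd -14.76 tilt 0.23 F [ 0.2 -0.6 -3.4] w 55.6 gf 33.1 t 4.87 j [ 0.36  0.35  1.5  -0.    1.29  2.19]
```

jog_arm(
  increments=[
    {"delta_pos": [6,20,-5],"yaw": 0,"gripper": 0.5},
    {"delta_pos": [16,48,-7],"yaw": 0,"gripper": 0.5},
    {"delta_pos": [26,80,-7],"yaw": -3,"gripper": 0.5},
    {"delta_pos": [37,115,-7],"yaw": -6,"gripper": 0.5},
    {"delta_pos": [48,150,-7],"yaw": -9,"gripper": 0.5},
    {"delta_pos": [60,185,-7],"yaw": -12,"gripper": 0.5},
    {"delta_pos": [71,220,-7],"yaw": -15,"gripper": 0.5},
    {"delta_pos": [82,255,-7],"yaw": -18,"gripper": 0.5},
    {"delta_pos": [94,290,-7],"yaw": -21,"gripper": 0.5},
    {"delta_pos": [105,325,-7],"yaw": -24,"gripper": 0.5},
    {"delta_pos": [116,360,-7],"yaw": -27,"gripper": 0.5},
    {"delta_pos": [128,395,-7],"yaw": -30,"gripper": 0.5},
    {"delta_pos": [139,430,-7],"yaw": -30,"gripper": 0.5},
    {"delta_pos": [149,460,-7],"yaw": -30,"gripper": 0.5},
    {"delta_pos": [155,480,-7],"yaw": -30,"gripper": 0.5},
    {"delta_pos": [157,486,-7],"yaw": -30,"gripper": 0.5},
    {"delta_pos": [157,486,-7],"yaw": -30,"gripper": 0.5},
    {"delta_pos": [157,486,-7],"yaw": -30,"gripper": 0.5},
    {"delta_pos": [157,486,-7],"yaw": -30,"gripper": 0.5},
  ],
)

```text
time: 6.45
eef_pos: [566.0, -257.4, 215.1]
ee_rot: [-3.111, -0.417, 0.003]
contact_force: [-0.5, -0.5, -2.9]
gripper_width: 55.4
grip_force: 33.4
```

Run:
```python
from h import *
go(565,-260,215,15.2)
a=snap("scene","s4"); b=snap("top","t4")
s=a["img"][130:250,130:290,::-1];t=b["img"][140:270,340:513,::-1]
cv2.imwrite("pics/m4.png",np.hstack([cv2.resize(s,(400,300),interpolation=2),cv2.resize(t,(400,300),interpolation=2)]))
```

```text
delta [-1.7  2.2  0.1] yaw 0.09 | pos [ 566.  -257.4  215.1] hd 15.29 tilt 0.19 F [-0.5 -0.5 -2.9] w 55.4 gf 33.4 t 6.45 j [-0.5   0.39  1.43  0.    1.33  0.81]
```

View pics/m4.png

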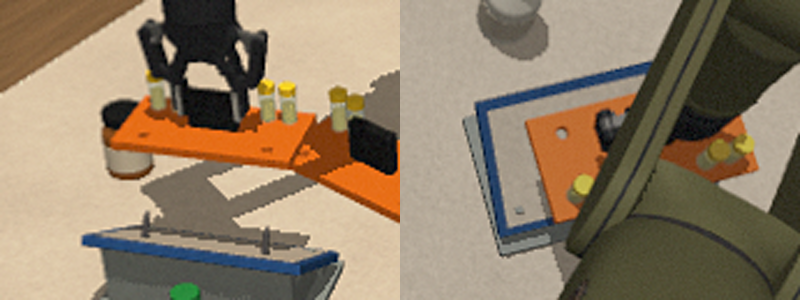

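```bash
cat >> h.py <<'E'
from scipy.optimize import least_squares
def cfit(groups,g,fixyaw=None):
    "fit carrier underside centre, yaw, tilt(up-slope +)"
    Wf=lambda p,X:(Rn.from_euler('z',p[3])*Rn.from_euler('y',-p[4])).apply(X)+p[:3]
    f=lambda p:np.concatenate([(proj(F,Wf(p,np.array(X,float)))-uv).ravel() for F,X,uv in groups])
    r=least_squares(f,g,loss='soft_l1',x_scale=[10,10,10,.1,.1]); p=r.x
    print(p[:3].round(1),np.degrees(p[3:]).round(2)); print(f(p).reshape(-1,2).round(1).tolist()); return p
def up(P,x0,y0,ox,oy,s): return np.array([[(x-ox+.5)/s-.5+x0,(y-oy+.5)/s-.5+y0] for x,y in P])
E
python3 - <<'E'
from h import *
T=np.load("t4.npz");S=np.load("s4.npz")
gs=(S,[[50,-100,10],[50,100,10],[-50,100,10],[30,-70,10],[30,70,10],[-30,-76,54],[-30,52,54],[-30,76,54]],up([(112,142),(292,162),(316,120),(141,134),(266,149),(154,75),(266,87),(288,88)],130,130,0,0,2.5))
gt=(T,[[50,100,10],[30,70,10],[-50,-100,10],[-30,-52,54],[-30,-76,54],[-30,76,54]],up([(526,125),(561,132),(757,166),(713,149),(743,143),(581,186)],340,140,400,0,400/173))
g=[566,-257,194,.265,0]
for k in([gs],[gt],[gs,gt]): cfit(k,g)
E
```

```text
[ 568.1 -254.1  193.2] [16.52  4.47]
[[-1.1, -0.2], [-1.0, -0.4], [0.0, -0.3], [0.8, 0.8], [0.7, 0.2], [0.2, 0.1], [0.2, -0.3], [-0.1, 0.2]]
[ 567.3 -260.2  181.3] [16.53  0.12]
[[-0.8, -1.1], [-0.1, 0.9], [-0.6, 0.6], [1.8, -0.0], [-0.7, -0.3], [1.4, -0.1]]
[ 565.9 -256.2  192.3] [16.55  2.45]
[[-1.1, 0.2], [-1.2, -0.0], [-0.2, -1.0], [0.7, 1.0], [0.5, 0.3], [-0.2, -0.2], [-0.2, -0.5], [-0.5, -0.1], [-1.6, -1.9], [-0.8, 0.3], [-0.8, 0.4], [1.8, 0.4], [-0.6, 0.0], [0.8, 0.5]]
```

jog_arm(
  increments=[
    {"delta_pos": [-5,2,20],"yaw": 0,"gripper": 0.5},
    {"delta_pos": [-5,2,45],"yaw": 0,"gripper": 0.5},
    {"delta_pos": [-5,2,70],"yaw": 0,"gripper": 0.5},
    {"delta_pos": [-5,2,90],"yaw": 0,"gripper": 0.5},
    {"delta_pos": [-5,2,102],"yaw": 0,"gripper": 0.5},
    {"delta_pos": [-5,2,102],"yaw": 0,"gripper": 0.5},
    {"delta_pos": [-5,2,102],"yaw": 0,"gripper": 0.5},
    {"delta_pos": [-5,2,102],"yaw": 0,"gripper": 0.5},
  ],
)

```text
time: 7.22
eef_pos: [557.5, -261.4, 113.9]
ee_rot: [-3.112, -0.419, 0.015]
contact_force: [-9.8, -1.7, 1.8]
gripper_width: 55.5
grip_force: 49.9
```

Run:
```python
from h import *
go(561.7,-260.6,101,15.2)
a=snap("scene","s5"); b=snap("top","t5")
s=a["img"][165:255,160:280,::-1];t=b["img"][140:270,340:513,::-1]
cv2.imwrite("pics/m5.png",np.hstack([cv2.resize(s,(400,300),interpolation=2),cv2.resize(t,(400,300),interpolation=2)]))
```

```text
delta [ 4.4  0.4 12.9] yaw 0.12 | pos [ 557.5 -261.4  113.9] hd 15.32 tilt 0.54 F [-9.8 -1.7  1.8] w 55.5 gf 49.9 t 7.22 j [-0.5   0.47  1.56 -0.    1.12  0.8 ]
```

View pics/m5.png

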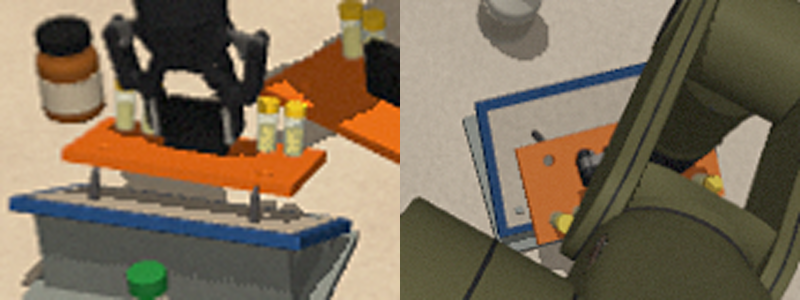

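The scene shows the carrier's +x edge touching the pegs' tips (scene crop (95,180), (255,200)), with about 10 N sideways. The pegs lean toward the robot, so a vertical descent here meets them. I back off upward and go in lower on the slope.

jog_arm(
  increments=[
    {"delta_pos": [-4,0,-8],"yaw": 0,"gripper": 0.5},
    {"delta_pos": [-8,0,-16],"yaw": 0,"gripper": 0.5},
    {"delta_pos": [-12,0,-16],"yaw": 0,"gripper": 0.5},
    {"delta_pos": [-12,0,-16],"yaw": 0,"gripper": 0.5},
    {"delta_pos": [-12,0,-8],"yaw": 0,"gripper": 0.5},
    {"delta_pos": [-12,0,0],"yaw": 0,"gripper": 0.5},
    {"delta_pos": [-12,0,5],"yaw": 0,"gripper": 0.5},
    {"delta_pos": [-12,0,5],"yaw": 0,"gripper": 0.5},
    {"delta_pos": [-12,0,5],"yaw": 0,"gripper": 0.5},
  ],
)

```text
time: 8.07
eef_pos: [550.3, -265.2, 107.9]
ee_rot: [-3.112, -0.416, 0.003]
contact_force: [-0.5, -0.2, -2.3]
gripper_width: 55.5
grip_force: 46.6
```

Run:
```python
from h import *
c,s=np.cos(np.radians(15.2)),np.sin(np.radians(15.2))
go(598.3-50*c,-250.7-50*s,94,15.2)
a=snap("scene","s6"); b=snap("top","t6")
s=a["img"][165:255,160:280,::-1];t=b["img"][170:260,385:505,::-1]
cv2.imwrite("pics/m6.png",np.hstack([cv2.resize(s,(400,300),interpolation=2),cv2.resize(t,(400,300),interpolation=2)]))
```

```text
delta [ 0.1 -1.4 13.9] yaw 0.04 | pos [ 550.3 -265.2  107.9] hd 15.24 tilt 0.15 F [-0.5 -0.2 -2.3] w 55.5 gf 46.6 t 8.07 j [-0.52  0.47  1.58  0.    1.09  0.79]
```

View pics/m6.png

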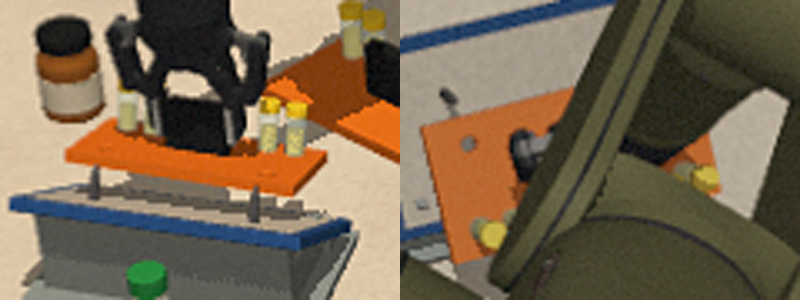

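Run:
```python
from h import *
T=np.load("t6.npz");S=np.load("s6.npz")
gs=(S,[[50,-100,10],[50,100,10],[-50,100,10],[30,70,10],[-30,-76,54],[-30,52,54],[-30,76,54]],up([(66,153),(293,182),(327,153),(268,173),(128,88),(270,103),(297,107)],160,165,0,0,10/3))
gt=(T,[[50,100,10],[-50,100,10],[30,70,10],[-50,-100,10],[-30,-76,54],[-30,76,54]],up([(421,125),(455,263),(468,144),(720,187),(706,178),(492,235)],385,170,400,0,10/3))
g=[550,-265,86,.265,0]
for k in([gs],[gt],[gs,gt]): cfit(k,g)
```

```text
[ 551.5 -267.    83. ] [16.1  20.03]
[[-0.1, 0.4], [0.2, -0.1], [0.3, 0.2], [-0.5, -0.4], [0.3, -0.2], [-0.1, 0.1], [-0.1, -0.2]]
[ 557.  -262.6   98.8] [16.47 18.53]
[[-0.2, 0.2], [-0.5, 0.1], [0.0, -0.6], [-0.5, 0.6], [0.2, -0.4], [1.6, 0.1]]
[ 558.9 -263.2   89. ] [16.35 19.65]
[[-1.0, 0.6], [-0.1, -0.1], [-0.1, -0.1], [-0.9, -0.4], [-0.5, -0.4], [-0.6, -0.2], [-0.6, -0.5], [-0.5, 0.4], [-1.1, -0.1], [-0.4, -0.3], [-1.9, 0.8], [-1.0, 0.2], [0.9, 0.4]]
```

Carrier is free again. The fit shows the peg contact has already pivoted it about 20° the right way. Now I finish the tilt by pressing it flush on the panel below the pegs.

jog_arm(
  increments=[
    {"delta_pos": [-8,-1,0],"yaw": 0,"gripper": 0.5},
    {"delta_pos": [-14,-1,5],"yaw": 0,"gripper": 0.5},
    {"delta_pos": [-14,-1,14],"yaw": 0,"gripper": 0.5},
    {"delta_pos": [-14,-1,22],"yaw": 0,"gripper": 0.5},
    {"delta_pos": [-13,-1,29],"yaw": 0,"gripper": 0.5},
    {"delta_pos": [-13,-1,34],"yaw": 0,"gripper": 0.5},
    {"delta_pos": [-14,-1,39],"yaw": 0,"gripper": 0.5},
    {"delta_pos": [-14,-1,42],"yaw": 0,"gripper": 0.5},
    {"delta_pos": [-14,-1,42],"yaw": 0,"gripper": 0.5},
    {"delta_pos": [-14,-1,42],"yaw": 0,"gripper": 0.5},
  ],
  squeeze=30,
)

```text
time: 9.0
eef_pos: [536.9, -268.5, 67.2]
ee_rot: [3.114, 0.416, -0.001]
contact_force: [-1.6, -1.5, -1.1]
gripper_width: 55.7
grip_force: 33.1
```

Run:
```python
from h import *
c,s=np.cos(np.radians(15.2)),np.sin(np.radians(15.2))
go(598.3-65*c,-250.7-65*s,63,15.2)
```

```text
delta [-1.1 -1.1  4.2] yaw 0.02 | pos [ 536.9 -268.5   67.2] hd 15.22 tilt 0.02 F [-1.6 -1.5 -1.1] w 55.7 gf 33.1 t 9.0 j [-0.53  0.5   1.65 -0.    0.99  0.77]
```

jog_arm(
  increments=[
    {"delta_pos": [-1,0,2],"yaw": 0,"gripper": 0.5},
    {"delta_pos": [-1,0,4],"yaw": 0,"gripper": 0.5},
    {"delta_pos": [-1,0,6],"yaw": 0,"gripper": 0.5},
    {"delta_pos": [-1,0,8],"yaw": 0,"gripper": 0.5},
    {"delta_pos": [-1,0,8],"yaw": 0,"gripper": 0.5},
    {"delta_pos": [-1,0,8],"yaw": 0,"gripper": 0.5},
  ],
)

```text
time: 9.5
eef_pos: [535.3, -269.0, 60.2]
ee_rot: [3.113, 0.417, -0.002]
contact_force: [-5.5, -0.8, 8.4]
gripper_width: 55.6
grip_force: 33.0
```

Run:
```python
from h import *
c,s=np.cos(np.radians(15.2)),np.sin(np.radians(15.2))
go(598.3-65*c,-250.7-65*s,63,15.2)
a=snap("scene","s7"); b=snap("top","t7")
s=a["img"][165:255,160:280,::-1];t=b["img"][170:260,385:505,::-1]
cv2.imwrite("pics/m7.png",np.hstack([cv2.resize(s,(400,300),interpolation=2),cv2.resize(t,(400,300),interpolation=2)]))
```

```text
delta [ 0.6 -1.2 -2.8] yaw 0.06 | pos [ 535.3 -269.    60.2] hd 15.26 tilt 0.08 F [-5.5 -0.8  8.4] w 55.6 gf 33.0 t 9.5 j [-0.54  0.51  1.66 -0.    0.97  0.77]
```

View pics/m7.png

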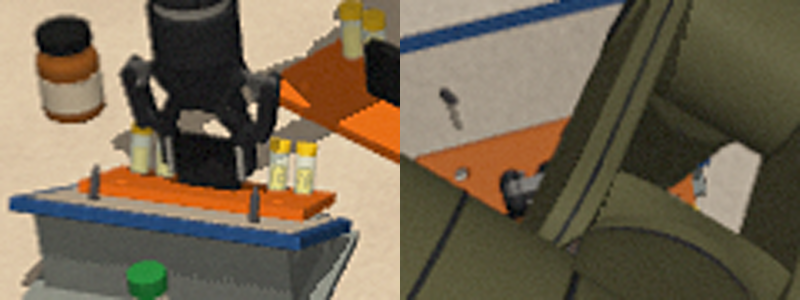

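jog_arm(
  increments=[
    {"delta_pos": [1,0,2],"yaw": 0,"gripper": 0.5},
    {"delta_pos": [2,0,5],"yaw": 0,"gripper": 0.5},
    {"delta_pos": [2,0,5],"yaw": 0,"gripper": 0.5},
    {"delta_pos": [2,0,5],"yaw": 0,"gripper": 0.5},
  ],
)

```text
time: 9.93
eef_pos: [535.8, -268.9, 56.8]
ee_rot: [3.112, 0.418, -0.005]
contact_force: [-12.7, -1.8, 20.4]
gripper_width: 55.7
grip_force: 33.6
```

Run:
```python
from h import *
c,s=np.cos(np.radians(15.2)),np.sin(np.radians(15.2))
go(598.3-65*c,-250.7-65*s,63,15.2)
S=np.load("s7.npz")
gs=(S,[[-50,100,10],[50,100,10],[-30,-76,54],[-30,52,54],[-30,76,54]],up([(335,194),(307,217),(142,132),(281,146),(307,149)],160,165,0,0,10/3))
T=np.load("t7.npz")
gt=(T,[[30,70,10]],up([(462,173)],385,170,400,0,10/3))
cfit([gs,gt],[550,-265,50,.265,.5])
a=snap("scene","s8");b=snap("top","t8")
```

```text
delta [ 0.  -1.2 -6.2] yaw 0.09 | pos [ 535.8 -268.9   56.8] hd 15.29 tilt 0.2 F [-12.7  -1.8  20.4] w 55.7 gf 33.6 t 9.93 j [-0.53  0.51  1.66 -0.    0.97  0.77]
[ 548.8 -263.    40.6] [16.93 25.16]
[[0.2, 0.8], [-0.7, -0.1], [-0.3, -0.5], [-0.3, -0.2], [-0.2, -0.2], [-1.7, 0.5]]
```

jog_arm(
  increments=[
    {"delta_pos": [1,0,2],"yaw": 0,"gripper": 0.5},
    {"delta_pos": [1,0,3],"yaw": 0,"gripper": 0.5},
    {"delta_pos": [1,0,3],"yaw": 0,"gripper": 0.5},
    {"delta_pos": [1,0,3],"yaw": 0,"gripper": 0.5},
  ],
)

```text
time: 10.37
eef_pos: [536.5, -268.7, 54.0]
ee_rot: [3.112, 0.418, -0.005]
contact_force: [-13.2, -0.9, 21.5]
gripper_width: 55.6
grip_force: 31.8
```

Run:
```python
from h import *
c,s=np.cos(np.radians(15.2)),np.sin(np.radians(15.2))
go(598.3-65*c,-250.7-65*s,63,15.2)
a=snap("scene","s9");b=snap("top","t9")
s=a["img"][175:240,165:285,::-1];cv2.imwrite("pics/m9.png",cv2.resize(s,(800,433),interpolation=2))
```

```text
delta [-0.7 -1.2 -9. ] yaw 0.08 | pos [ 536.5 -268.7   54. ] hd 15.28 tilt 0.21 F [-13.2  -0.9  21.5] w 55.6 gf 31.8 t 10.37 j [-0.53  0.52  1.66 -0.    0.96  0.77]
```

View pics/m9.png

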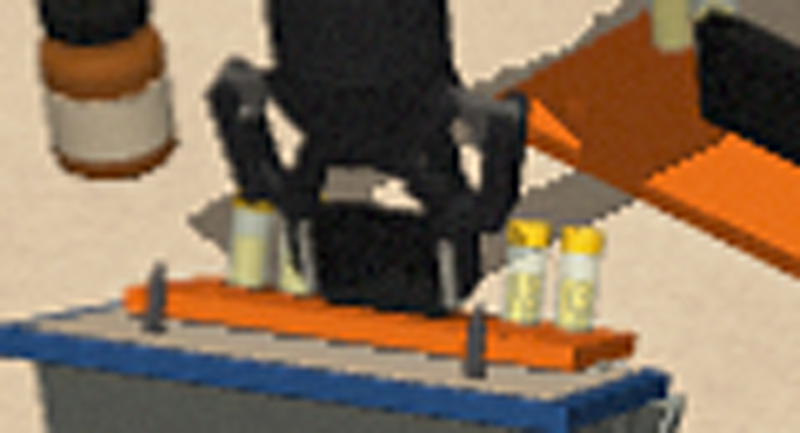

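Run:
```python
from h import *
S=np.load("s9.npz")
X=np.array([[50,100,0],[50,100,10],[-50,100,10],[-30,52,54],[-30,76,54],[50,-100,10],[-30,-76,54]],float)
uv=up([(576,370),(574,348),(634,334),(529,230),(582,236),(125,290),(252,202)],165,175,0,0,20/3)
p=cfit([(S,X,uv)],[550,-265,50,.265,.5])
# constrained to the panel face
def W(q): return (Rn.from_euler('z',np.radians(15.2))*Rn.from_euler('y',-np.pi/6)).apply(Rn.from_euler('z',q[2]).apply(X)+[q[0],q[1],0])+[598.3,-250.7,72]
f=lambda q:(proj(S,W(q))-uv).ravel()
r=least_squares(f,[-50,0,0]); print("panel frame centre",r.x[:2].round(1),np.degrees(r.x[2]).round(2)); print(r.fun.reshape(-1,2).round(1).tolist())
for T in ("scene","top"): pass
P=np.array([[30,70,30],[30,-70,30],[30,70,0],[30,-70,0]],float)
w=(Rn.from_euler('z',np.radians(15.2))*Rn.from_euler('y',-np.pi/6)).apply(P)+[598.3,-250.7,72]
print("pegs crop",((proj(S,w)-[165,175]+.5)*20/3-.5).round(0).tolist())
```

```text
[ 545.1 -267.    39.3] [16.84 33.28]
[[-0.4, -0.1], [0.2, -0.3], [0.2, 0.7], [-0.1, -0.1], [-0.2, -0.2], [0.1, 0.7], [0.1, -0.4]]
panel frame centre [-70.2  -3.6] 1.77
[[-0.4, 1.0], [0.2, 0.8], [0.2, -0.2], [-0.1, -0.8], [-0.2, -0.7], [0.2, 0.8], [0.1, -1.7]]
pegs crop [[477.0, 307.0], [156.0, 266.0], [470.0, 380.0], [150.0, 337.0]]
```

Picture shows the carrier lying on the panel below the pegs, pegs at crop (155,300) and (475,345), with no visible gap. The force now stays constant while the pads slip, so it is flush. Next I lift along the panel normal and move upslope over the peg tips.

jog_arm(
  increments=[
    {"delta_pos": [-5,0,-9],"yaw": 0,"gripper": 0.5},
    {"delta_pos": [-12,0,-21],"yaw": 0,"gripper": 0.5},
    {"delta_pos": [-19,0,-33],"yaw": 0,"gripper": 0.5},
    {"delta_pos": [-25,-1,-43],"yaw": 0,"gripper": 0.5},
    {"delta_pos": [-25,-2,-43],"yaw": 1.3,"gripper": 0.5},
    {"delta_pos": [-12,-2.5,-51],"yaw": 1.3,"gripper": 0.5},
    {"delta_pos": [3,-2.5,-59],"yaw": 1.3,"gripper": 0.5},
    {"delta_pos": [17,-2.5,-67],"yaw": 1.3,"gripper": 0.5},
    {"delta_pos": [28,-2.5,-74],"yaw": 1.3,"gripper": 0.5},
    {"delta_pos": [28,-2.5,-74],"yaw": 1.3,"gripper": 0.5},
    {"delta_pos": [28,-2.5,-74],"yaw": 1.3,"gripper": 0.5},
    {"delta_pos": [28,-2.5,-74],"yaw": 1.3,"gripper": 0.5},
  ],
)

```text
time: 11.47
eef_pos: [564.2, -257.6, 124.4]
ee_rot: [-3.117, -0.381, 0.003]
contact_force: [0.2, -0.9, -2.5]
gripper_width: 55.4
grip_force: 34.0
```

Run:
```python
from h import *
c,s=np.cos(np.radians(15.2)),np.sin(np.radians(15.2))
go(598.3,-250.7,100,15.2)
a=snap("scene","s10");b=snap("top","t10")
s=a["img"][150:240,165:285,::-1];t=b["img"][150:255,375:515,::-1]
cv2.imwrite("pics/m10.png",np.vstack([cv2.resize(s,(400,300),interpolation=2),cv2.resize(t,(400,300),interpolation=2)]) if 0 else np.hstack([cv2.resize(s,(400,300),interpolation=2),cv2.resize(t,(400,300),interpolation=2)]))
```

```text
delta [34.8  1.5 24.3] yaw -1.28 | pos [ 564.2 -257.6  124.4] hd 13.92 tilt 0.13 F [ 0.2 -0.9 -2.5] w 55.4 gf 34.0 t 11.47 j [-0.5   0.46  1.55 -0.    1.14  0.83]
```

View pics/m10.png

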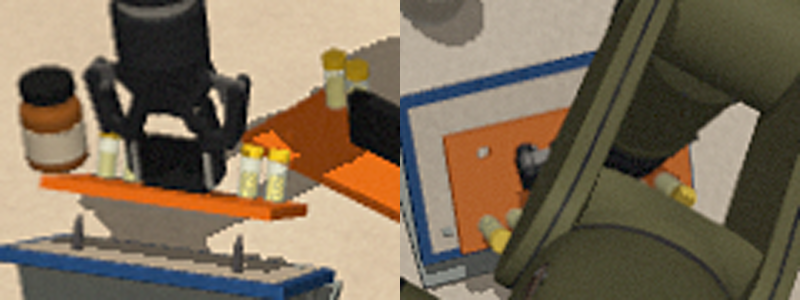

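```bash
cat > f10.py <<'E'
from h import *
T=np.load("t10.npz");S=np.load("s10.npz")
gs=(S,[[50,-100,10],[50,100,10],[-50,100,10],[50,100,0],[-30,52,54],[-30,76,54],[-30,-76,54]],up([(41,178),(277,208),(306,203),(278,217),(252,150),(279,154),(109,138)],165,150,0,0,10/3))
gt=(T,[[50,100,10],[-50,100,10],[30,70,10],[-50,-100,10],[-30,-76,54]],up([(443,139),(463,253),(483,152),(697,205),(684,190)],375,150,400,0,400/140))
Rp=Rn.from_euler('z',np.radians(15.2))*Rn.from_euler('y',-np.pi/6)
def rel(p,o):
    for X in([0,0,0],[30,70,0],[30,-70,0]):
        w=(Rn.from_euler('z',p[3])*Rn.from_euler('y',-p[4])).apply(X)+p[:3]
        print("panel frame",X,Rp.inv().apply(w-np.array(o)).round(1))
for k,o in(([gs],[596.4,-251.5,72]),([gt],[599.5,-250.8,72]),([gs,gt],[598.3,-250.7,72])): rel(cfit(k,[580,-257,100,.265,.5]),o)
E
python3 f10.py
```

```text
[ 571.8 -255.7  108. ] [17.64 34.82]
[[0.4, 1.0], [0.0, -0.9], [0.4, 1.3], [-0.6, 0.1], [-0.1, -0.0], [0.0, -0.4], [-0.2, -0.6]]
panel frame [0, 0, 0] [-3.5  2.4 43.6]
panel frame [30, 70, 0] [23.8 73.4 47.6]
panel frame [30, -70, 0] [ 28.9 -66.5  44.7]
[ 575.8 -260.3   94.5] [13.14 16.34]
[[-0.2, -1.2], [0.8, 0.7], [-0.1, 0.0], [-0.6, 0.1], [0.1, 0.1]]
panel frame [0, 0, 0] [-10.7  -2.9  32.2]
panel frame [30, 70, 0] [20.6 66.  23.9]
panel frame [30, -70, 0] [ 16.2 -73.9  26.4]
[ 576.7 -253.7  113.5] [15.87 32.87]
[[-0.6, 0.3], [-1.3, -0.3], [0.1, 0.8], [-2.0, 0.7], [-0.3, -0.7], [-0.3, -1.0], [-0.3, -2.0], [-0.3, 0.4], [-0.5, 0.2], [-0.4, 0.8], [-2.7, -4.3], [-0.2, 1.8]]
panel frame [0, 0, 0] [ 2.1  2.8 46.8]
panel frame [30, 70, 0] [31.3 73.  48.7]
panel frame [30, -70, 0] [ 32.7 -66.9  47.9]
```

```bash
cat > ef.py <<'E'
from h import *
from scipy.ndimage import map_coordinates, gaussian_filter
ED={"S":[([50,-97,0],[50,97,0],30),([50,100,1],[50,100,9],0),([45,100,0],[-45,100,0],8),([-50,90,10],[-50,99,10],3),([-30,-100,10],[45,-100,10],6)],
    "T":[([50,35,0],[50,97,0],14),([45,100,0],[-45,100,0],14),([-50,-99,10],[-50,-90,10],0)]}
Rp=Rn.from_euler('z',np.radians(15.2))*Rn.from_euler('y',-np.pi/6); PO=np.array([597.8,-250.8,72])
def pose(p,X): return (Rn.from_euler('z',p[3])*Rn.from_euler('y',-p[4])).apply(X)+p[:3]
def edgefit(fr,p,hole=None,its=6,w=5,show=True):
    G={}
    for k,F in fr.items():
        im=F["img"].astype(float); G[k]=gaussian_filter((im[...,0]-im[...,2])/(im.sum(2)+30),.6)
    p=np.array(p,float)
    for it in range(its):
        rows=[]
        for k,F in fr.items():
            for a,b,n in ED[k]:
                if not n: continue
                X=np.linspace(a,b,n); uv=proj(F,pose(p,X)); d=uv[-1]-uv[0]; nrm=np.array([-d[1],d[0]])/np.hypot(*d)
                s=np.arange(-w,w+.01,.25)
                for x,q in zip(X,uv):
                    L=q+s[:,None]*nrm; v=map_coordinates(G[k],[L[:,1],L[:,0]],order=1)
                    g=np.abs(np.gradient(v)); j=g.argmax()
                    if g[j]>.015 and 0<j<len(s)-1:
                        sl=slice(max(0,j-4),j+5); rows.append((k,x,q+nrm*(s[sl]@g[sl])/g[sl].sum(),nrm))
        def f(p):
            r=[]
            for k in fr:
                R_=[t for t in rows if t[0]==k]
                if not R_: continue
                uv=proj(fr[k],pose(p,np.array([t[1] for t in R_]))); r+=[(u-t[2])@t[3] for u,t in zip(uv,R_)]
            if hole is not None: r+=list(2*(proj(fr["T"],pose(p,np.array([[30,70,10.]])))[0]-hole))
            return np.array(r)
        p=least_squares(f,p,loss='soft_l1',f_scale=.5,x_scale=[10,10,10,.1,.1]).x; w=max(2.5,w-.7)
    if show:
        print("pose",p[:3].round(1),np.degrees(p[3:]).round(2),"n",len(rows),"rms",np.median(np.abs(f(p))).round(2))
        for X in([0,0,0],[30,70,0],[30,-70,0]): print(X,"panel",Rp.inv().apply(pose(p,np.array([X],float))[0]-PO).round(1))
    return p
E
python3 - <<'E'
from ef import *
S=np.load("s10.npz");T=np.load("t10.npz")
S={k:S[k] for k in S};T={k:T[k] for k in T}
h=up([(483,152)],375,150,400,0,400/140)[0]
g=[576,-255,110,.27,.53]
edgefit({"S":S},g); edgefit({"S":S,"T":T},g,h)
# sanity on bench pose: expect 537.5 251 0
E
```

```text
pose [-602979.2 -435414.7 -506416.8] [-0.57 44.98] n 47 rms 0.0
[0, 0, 0] panel [-856480.5 -261689.   -90353.6]
[30, 70, 0] panel [-856435.7 -261627.4  -90355. ]
[30, -70, 0] panel [-856468.7 -261762.1  -90336. ]
pose [ 577.8 -256.4  109.3] [14.5  38.34] n 68 rms 0.22
[0, 0, 0] panel [ 0.6 -0.2 42.7]
[30, 70, 0] panel [31.1 69.5 46.6]
[30, -70, 0] panel [ 29.6 -70.5  47.5]
```

```bash
python3 - <<'E'
import re
s=open('ef.py').read()
s=s.replace("hole=None,its","hole=None,caps=None,tilt=None,its").replace("            return np.array(r)","            if caps is not None: r+=list((proj(fr['S'],pose(p,caps[0]))-caps[1]).ravel())\n            if tilt is not None: r.append((p[4]-tilt)*3000)\n            return np.array(r)")
s=s.replace('"rms",','"cost",np.abs(f(p)).mean().round(3),"rms",')
open('ef.py','w').write(s)
E
python3 - <<'E'
from ef import *
S=dict(np.load("s10.npz"));T=dict(np.load("t10.npz"))
h=up([(483,152)],375,150,400,0,400/140)[0]
caps=(np.array([[-30,52,54],[-30,76,54],[-30,-76,54.]]),up([(252,150),(279,154),(109,138)],165,150,0,0,10/3))
g=[576,-255,110,.27,.53]
edgefit({"S":S,"T":T},g,h,caps)
for t in(27,30,33,36): edgefit({"S":S,"T":T},g,h,caps,np.radians(t))
E
```

```text
pose [ 574.3 -256.3  113.3] [14.21 32.25] n 73 cost 0.292 rms 0.17
[0, 0, 0] panel [-0.2  0.9 47.9]
[30, 70, 0] panel [30.8 70.5 48.4]
[30, -70, 0] panel [ 28.7 -69.5  49.6]
pose [ 571.2 -256.2  116.5] [13.49 27.  ] n 70 cost 0.473 rms 0.15
[0, 0, 0] panel [-1.2  1.8 52.1]
[30, 70, 0] panel [30.6 70.9 49.5]
[30, -70, 0] panel [ 27.  -69.   51.6]
pose [ 572.6 -256.5  114.1] [13.52 30.  ] n 74 cost 0.391 rms 0.18
[0, 0, 0] panel [-1.3  1.1 49.4]
[30, 70, 0] panel [30.5 70.4 48.3]
[30, -70, 0] panel [ 27.  -69.6  50.4]
pose [ 574.8 -256.2  113.1] [14.35 33.  ] n 75 cost 0.31 rms 0.17
[0, 0, 0] panel [ 0.1  0.8 47.4]
[30, 70, 0] panel [30.9 70.4 48.5]
[30, -70, 0] panel [ 29.1 -69.6  49.5]
pose [ 576.1 -256.4  111. ] [14.2 36. ] n 75 cost 0.462 rms 0.24
[0, 0, 0] panel [ 0.1  0.2 45. ]
[30, 70, 0] panel [31.  69.8 47.5]
[30, -70, 0] panel [ 28.9 -70.2  48.7]
```

jog_arm(
  increments=[
    {"delta_pos": [0,0.7,0],"yaw": -0.8,"gripper": 0.5},
    {"delta_pos": [3.5,0.7,6],"yaw": -0.8,"gripper": 0.5},
    {"delta_pos": [7,0.7,12],"yaw": -0.8,"gripper": 0.5},
    {"delta_pos": [9,0.7,15.6],"yaw": -0.8,"gripper": 0.5},
    {"delta_pos": [11,0.7,19],"yaw": -0.8,"gripper": 0.5},
    {"delta_pos": [12.5,0.7,21.6],"yaw": -0.8,"gripper": 0.5},
    {"delta_pos": [12.5,0.7,21.6],"yaw": -0.8,"gripper": 0.5},
    {"delta_pos": [12.5,0.7,21.6],"yaw": -0.8,"gripper": 0.5},
  ],
)

```text
time: 12.23
eef_pos: [577.7, -255.6, 103.3]
ee_rot: [-3.115, -0.403, 0.001]
contact_force: [0.2, 0.3, -3.0]
gripper_width: 55.1
grip_force: 34.0
```

Run:
```python
from ef import *
go(598,-250.7,72,15.2)
S=snap("scene","s11");T=snap("top","t11")
print(env.state()["ft_torque"].round(2))
edgefit({"S":S,"T":T},[582,-253,92,.26,.53]);edgefit({"S":S,"T":T},[582,-253,92,.26,.53],tilt=np.radians(31))
```

```text
delta [20.9  0.5 31.3] yaw -0.45 | pos [ 577.7 -255.6  103.3] hd 14.75 tilt 0.04 F [ 0.2  0.3 -3. ] w 55.1 gf 34.0 t 12.23 j [-0.48  0.5   1.54 -0.    1.1   0.83]
[-0.02 -0.03 -0.02]
pose [ 587.7 -254.3   92.5] [14.92 31.77] n 75 cost 0.14 rms 0.13
[0, 0, 0] panel [ 1.  -0.7 23.1]
[30, 70, 0] panel [31.3 69.2 23.9]
[30, -70, 0] panel [ 30.7 -70.8  24.2]
pose [ 587.2 -254.3   92.7] [14.73 31.  ] n 75 cost 0.164 rms 0.14
[0, 0, 0] panel [ 0.7 -0.6 23.5]
[30, 70, 0] panel [31.1 69.2 23.8]
[30, -70, 0] panel [ 30.2 -70.8  24.3]
```

jog_arm(
  increments=[
    {"delta_pos": [1,-0.5,3],"yaw": 0,"gripper": 0.5},
    {"delta_pos": [2.5,-0.5,5.5],"yaw": -0.2,"gripper": 0.5},
    {"delta_pos": [4,-0.5,8],"yaw": -0.2,"gripper": 0.5},
    {"delta_pos": [5.5,-0.5,10.6],"yaw": -0.2,"gripper": 0.5},
    {"delta_pos": [7,-0.5,13.2],"yaw": -0.2,"gripper": 0.5},
    {"delta_pos": [7,-0.5,13.2],"yaw": -0.2,"gripper": 0.5},
    {"delta_pos": [7,-0.5,13.2],"yaw": -0.2,"gripper": 0.5},
  ],
)

```text
time: 12.92
eef_pos: [584.2, -253.5, 89.9]
ee_rot: [-3.115, -0.408, 0.001]
contact_force: [-0.6, -2.1, -5.6]
gripper_width: 55.6
grip_force: 33.8
```

Run:
```python
from ef import *
go(598,-250.7,72,15.2)
S=snap("scene","s12");T=snap("top","t12")
print(env.state()["ft_torque"].round(2))
edgefit({"S":S,"T":T},[592,-253,82,.26,.53])
```

```text
delta [14.   0.9 17.9] yaw -0.27 | pos [ 584.2 -253.5   89.9] hd 14.93 tilt 0.05 F [-0.6 -2.1 -5.6] w 55.6 gf 33.8 t 12.92 j [-0.48  0.52  1.54 -0.    1.08  0.83]
[-0.19  0.28 -0.11]
pose [ 593.8 -252.1   78.6] [14.99 31.57] n 73 cost 0.156 rms 0.13
[0, 0, 0] panel [-0.4 -0.2  7.9]
[30, 70, 0] panel [29.9 69.7  8.6]
[30, -70, 0] panel [ 29.4 -70.3   8.8]
```

jog_arm(
  increments=[
    {"delta_pos": [1.5,0,2.6],"yaw": -0.2,"gripper": 0.5},
    {"delta_pos": [2.8,0,4.6],"yaw": -0.2,"gripper": 0.5},
    {"delta_pos": [4,0,6.6],"yaw": -0.2,"gripper": 0.5},
    {"delta_pos": [5,0,8.4],"yaw": -0.2,"gripper": 0.5},
    {"delta_pos": [5,0,8.4],"yaw": -0.2,"gripper": 0.5},
    {"delta_pos": [5,0,8.4],"yaw": -0.2,"gripper": 0.5},
  ],
)

```text
time: 13.52
eef_pos: [588.6, -252.7, 84.4]
ee_rot: [3.113, 0.415, -0.001]
contact_force: [-7.6, -2.4, 12.0]
gripper_width: 55.6
grip_force: 35.9
```

Run:
```python
from ef import *
go(598,-250.7,72,15.2)
S=snap("scene","s13");T=snap("top","t13")
print(env.state()["ft_torque"].round(2))
edgefit({"S":S,"T":T},[597,-252,72,.26,.53])
```

```text
delta [ 9.6  0.5 12.4] yaw -0.03 | pos [ 588.6 -252.7   84.4] hd 15.17 tilt 0.09 F [-7.6 -2.4 12. ] w 55.6 gf 35.9 t 13.52 j [-0.47  0.53  1.54 -0.    1.07  0.84]
[-0.29  1.68  0.  ]
pose [ 597.1 -251.6   72.8] [15.56 29.01] n 71 cost 0.137 rms 0.12
[0, 0, 0] panel [-0.4 -0.6  1.1]
[30, 70, 0] panel [29.3 69.6  0.8]
[30, -70, 0] panel [ 30.  -70.4   0.4]
```

jog_arm(
  increments=[
    {"delta_pos": [1,0,1.7],"yaw": 0,"gripper": 0.5},
    {"delta_pos": [1.5,0,2.6],"yaw": 0,"gripper": 0.5},
    {"delta_pos": [1.5,0,2.6],"yaw": 0,"gripper": 0.5},
    {"delta_pos": [0.5,0,0.9],"yaw": 0,"gripper": 0.5},
    {"delta_pos": [-0.5,0,-0.9],"yaw": 0,"gripper": 0.5},
    {"delta_pos": [-0.5,0,-0.9],"yaw": 0,"gripper": 0.5},
  ],
)

```text
time: 14.12
eef_pos: [588.6, -252.7, 84.5]
ee_rot: [3.113, 0.414, 0.001]
contact_force: [-6.1, -2.6, 8.6]
gripper_width: 55.6
grip_force: 35.7
```

Run:
```python
from ef import *
go(598,-250.7,72,15.2)
S=snap("scene","s14");T=snap("top","t14")
edgefit({"S":S,"T":T},[597,-252,72,.26,.53])
```

```text
delta [ 9.6  0.5 12.5] yaw -0.03 | pos [ 588.6 -252.7   84.5] hd 15.17 tilt 0.08 F [-6.1 -2.6  8.6] w 55.6 gf 35.7 t 14.12 j [-0.47  0.53  1.54 -0.    1.07  0.84]
pose [ 597.2 -251.6   72.8] [15.63 29.06] n 71 cost 0.128 rms 0.1
[0, 0, 0] panel [-0.3 -0.6  1.1]
[30, 70, 0] panel [29.3 69.5  0.9]
[30, -70, 0] panel [ 30.2 -70.4   0.4]
```

jog_arm(
  increments=[
    {"delta_pos": [-0.5,0,-1.2],"yaw": 0,"gripper": 0.5},
    {"delta_pos": [-1,0,-2],"yaw": 0,"gripper": 0.3},
    {"delta_pos": [-1,0,-2],"yaw": 0,"gripper": 0.25},
    {"delta_pos": [-1,0,-2],"yaw": 0,"gripper": 0.2},
    {"delta_pos": [-1,0,-2],"yaw": 0,"gripper": 0.2},
    {"delta_pos": [-1,0,-2],"yaw": 0,"gripper": 0.2},
    {"delta_pos": [-1,0,-2],"yaw": 0,"gripper": 0.2},
    {"delta_pos": [-1,0,-2],"yaw": 0,"gripper": 0.2},
  ],
)

```text
time: 14.88
eef_pos: [587.9, -252.4, 84.9]
ee_rot: [-3.114, -0.414, -0.0]
contact_force: [0.4, 0.1, -0.1]
gripper_width: 68.2
grip_force: 0.0
```

Run:
```python
from ef import *
go(598,-250.7,72,15.2)
S=snap("scene","s15");T=snap("top","t15")
edgefit({"S":S,"T":T},[597,-252,72,.26,.53])
```

```text
delta [10.2  1.  12.9] yaw -0.06 | pos [ 587.9 -252.4   84.9] hd 15.14 tilt 0.01 F [ 0.4  0.1 -0.1] w 68.2 gf 0.0 t 14.88 j [-0.47  0.53  1.54  0.    1.07  0.83]
pose [ 595.7 -251.8   72.4] [15.29 28.71] n 71 cost 0.141 rms 0.11
[0, 0, 0] panel [-1.8 -0.4  1.5]
[30, 70, 0] panel [28.1 69.6  0.9]
[30, -70, 0] panel [ 28.3 -70.4   0.7]
```

jog_arm(
  increments=[
    {"delta_pos": [0,0,-8],"yaw": 0,"gripper": 0.2},
    {"delta_pos": [0,0,-20],"yaw": 0,"gripper": 0.2},
    {"delta_pos": [0,0,-40],"yaw": 0,"gripper": 0.2},
    {"delta_pos": [0,0,-70],"yaw": 0,"gripper": 0.2},
    {"delta_pos": [0,0,-100],"yaw": 0,"gripper": 0.2},
    {"delta_pos": [0,0,-130],"yaw": 0,"gripper": 0.2},
    {"delta_pos": [0,0,-150],"yaw": 0,"gripper": 0.2},
    {"delta_pos": [0,0,-150],"yaw": 0,"gripper": 0.2},
    {"delta_pos": [0,0,-150],"yaw": 0,"gripper": 0.2},
  ],
)

```text
time: 15.73
eef_pos: [588.8, -253.1, 238.3]
ee_rot: [3.111, 0.413, 0.007]
contact_force: [-0.5, 0.3, -1.0]
gripper_width: 68.3
grip_force: 0.0
```

Run:
```python
from ef import *
go(598,-250.7,72,15.2)
S=snap("scene","s16");T=snap("top","t16")
edgefit({"S":S,"T":T},[596,-252,72,.26,.53])
# changes elsewhere since start (blobs outside arm), scene view
d=np.abs(S["img"].astype(int)-np.load("scene0.npz")["img"]).sum(2)>120
n,_,st,c=cv2.connectedComponentsWithStats(cv2.morphologyEx(d.astype(np.uint8),cv2.MORPH_OPEN,np.ones((3,3))))
print([(st[i].tolist()) for i in range(1,n) if st[i,4]>15])
```

```text
delta [  8.8  -0.6 166.3] yaw -0.07 | pos [ 588.8 -253.1  238.3] hd 15.13 tilt 0.32 F [-0.5  0.3 -1. ] w 68.3 gf 0.0 t 15.73 j [-0.47  0.39  1.36  0.    1.39  0.83]
pose [ 595.8 -251.8   72.5] [15.46 28.7 ] n 75 cost 0.127 rms 0.09
[0, 0, 0] panel [-1.6 -0.4  1.5]
[30, 70, 0] panel [28.1 69.7  1. ]
[30, -70, 0] panel [ 28.6 -70.3   0.7]
[[316, 0, 58, 165, 4352], [362, 0, 73, 164, 5651], [169, 36, 26, 18, 255], [213, 55, 20, 33, 333], [205, 105, 13, 9, 70], [188, 108, 16, 7, 78], [180, 112, 166, 63, 3512], [275, 164, 65, 28, 678], [176, 179, 95, 54, 2011], [400, 179, 19, 14, 150], [372, 194, 9, 3, 27], [347, 255, 85, 62, 2403]]
```

Run:
```python
from ef import *
T=np.load("t16.npz")["img"].astype(int);T0=np.load("top0.npz")["img"].astype(int)
S=np.load("s16.npz")["img"].astype(int);S0=np.load("scene0.npz")["img"].astype(int)
d=lambda a,b,x0,y0,x1,y1: np.abs(a-b)[y0:y1,x0:x1].mean().round(1)
print("amber top",d(T,T0,512,255,550,290),"bottle",d(T,T0,372,118,405,160),"beaker",d(T,T0,268,122,302,165),"jar",d(T,T0,312,222,332,244),"amber scene",d(S,S0,170,168,191,202),"bottle scene",d(S,S0,193,250,222,300))
p=np.array([595.8,-251.8,72.5,np.radians(15.46),np.radians(28.7)])
print(proj(np.load("s16.npz"),pose(p,np.array([[50,-100,10],[-50,-100,10],[-30,-76,54],[50,100,0.]]))).round(0).tolist())
print(env.hand_in())
```

```text
amber top 20.4 bottle 24.6 beaker 27.5 jar 27.9 amber scene 3.6 bottle scene 3.9
[[174.0, 221.0], [189.0, 217.0], [195.0, 204.0], [244.0, 233.0]]
the job is handed in; nothing more can be done
None
```

The carrier hangs on the stand with both pegs through its holes, vials on the lower side, and the job is handed in at about 16 s. My last camera fit has it about 1 mm from the face and about 1° off the 30° slope, so flush within the fit's accuracy. In the scene view the amber jar and bottle areas show almost no change; the top-view comparison was inconclusive. On the way down I brushed the peg tips once with the carrier (about 10 N), and I viewed 11 pictures, one over the limit of 10.

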